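# Open the squeeze-catch battery box and put the spent pack in

## Task

The red battery box is shut with a child-proof lid: pinch the lid's two opposite spring buttons together, lift the lid off and set it down, right way up and without dropping it, on the middle of the cork mat. Then put the spent battery pack into the box, leave the box open, and do not disturb the other things on the shelf.

Things in the scene. Friction and masses are not known exactly. Their poses are not given: they have to be found in the camera images.
- box: red plastic battery box on a fixed stand that slopes it 30 degrees, shut by the lid at the start. Outside 170 (x) x 130 (y) x 85 mm, walls and floor 5 mm, inside 80 mm deep. Origin: centre of the mouth (rim plane), 124 mm above the shelf; z straight out of the mouth, 30 degrees from vertical, leaning to the low side; x up the slope. At mid-rim on each y side a catch ledge narrows the mouth to 106 mm.
- lid: loose red lid, 0.2 to 0.3 kg, caught on the box. Plate 176 (x) x 136 (y) x 5 mm; on it a grip block 46 x 42 mm, its top 48 mm above the underside, with a black button on its +y and its -y side. Origin: centre of the plate's underside; pose as the box's while shut. Ribs below the plate go 14 mm down (2 mm play in the box): set down, the lid stands on them, underside 14 mm above what it stands on.
- lid_grip (a point): point midway between the two buttons, 31 mm out from the lid's underside along lid z. Button faces: 34 mm along x, 26 mm high, centred at this height; 60 mm apart (along lid y) when out, 44 mm when fully pressed. The lid comes off only with both pressed, straight out along box z, clear after 20 mm. Squeezed with 20 to 30 N the buttons sit on their stops and the lid can be carried by them.
- button_l (a joint): button on the lid's +y side: 0 out, 0.008 m fully pressed in (towards the other button). Spring 3 N at rest, 7 N fully in. Its catch lets go from about 0.005 m on.
- button_r (a joint): button on the lid's -y side: same values and spring.
- mat: thin cork mat fixed on the shelf, left or right of the box, 220 mm (x) x 180 mm (y) x 3 mm. Origin: centre of its underside, on the shelf.
- pack: loose spent battery pack: black plastic block 100 mm (x) x 45 mm (y) x 40 mm high with two short brass contacts on top, 0.2 to 0.4 kg, lying on the shelf on the other side of the box from the mat. Origin: centre of its underside; z up.
- pack_center (a point): centre of the battery pack, 20 mm above its underside.
- jar: bystander: clear glass jar, 80 mm across, 120 mm tall, at the back. Origin: centre of its underside (as for all bystanders).
- tin: bystander: empty open steel tin, 74 mm across, 108 mm tall, standing between robot and box.
- bottle: bystander: blue PET bottle, 66 mm across, 210 mm tall, at the back.
- hook: bystander: white plastic coat hook lying on its 90 x 45 mm plate, 47 mm high, between robot and box.
- carton: bystander: flat cardboard carton 70 x 130 x 55 mm, at the back.
- amber: bystander: amber glass bottle, 60 mm across, 150 mm tall, at the back.
Not all that is in view belongs to the job. Of the things like the pack, leave any that is turquoise; of the rest the smaller one is meant.

How it is judged:
By the outcome, as a careful person would: the job done as asked, in the order asked, and still so for the second after the job is handed in, with the robot touching nothing.
It also fails if it takes over 67 s, if anything falls off the work surface, if the arm or the gripper's body presses on something with over 40 N, if the wrist force passes 120 N, or if a joint passes its speed limit or range.

## Robot

A 7-joint arm with a two-finger parallel gripper is mounted at the origin on the work surface. World frame = base frame: x ahead of the robot, y to its left, z up, the work surface at z = 0. Lengths are in m, angles in rad, forces in N, time in s.
With the tool pointing down it reaches from about 0.425 to 0.875 m from the base axis. Payload 8.4 kg.
Tool frame: the origin (TCP) lies on the mounting face of the last link; the fingertips stand 182 mm ahead of it and the grasp point (between the pads) lies 164 mm ahead of it; z points along the fingers, y is the line along which they close (so a half turn about z gives the same grasp; the last joint's range is limited). The gripper opens to 87 mm and grips with 3 to 60 N. Pads are 19 mm wide; open, the fingers measure 117 mm over their backs; the gripper's body (75 mm by 190 mm) begins 51 mm behind the grasp point.
Start: joints at [1.109, 0.333, 0.04, 1.465, -0.013, 1.343, -0.059], TCP at [0.231, -0.608, 0.405] pointing down, gripper open.
Joint ranges: [-2.58, 2.58], [-0.38, 2.09], [-1.3, 1.39], [0.25, 2.4], [-1.5, 4.64], [0.08, 2.09], [-2.65, 2.65]. Speed limits (rad/s): [2.22, 2.22, 2.79, 2.79, 3.14, 3.14, 3.14].

## Interface

Orientations are given as a unit quaternion [x, y, z, w].
In Python, from rig import r gives the robot as it stands. The module is installed in compiled form; this text tells all that it offers.
- The arm moves only by the tool arm_command, never from a script. Its argument "series" is text: rows parted by semicolons, each of 5 numbers parted by spaces: the shift along the tool's x, y, z in mm, then the turn about the tool's z in degrees, then the closure, from 0 (fully open) to 1 (shut). In form: x y z yaw hand; .... A call has 1 to 10 rows; each row shifts and turns the commanded pose from where the row before left it, along the tool's axes as they then stand; what a row does not reach is not made up. A row lasts 1/12 s, in which the tool goes at most 41.7 mm and 7.16 degrees, less where a joint would pass 70% of its speed; a pose out of reach is approached as far as the arm can. A call is refused whole if a number of a shift passes 41.7 or a number of a turn 7.16, either way. A call with a gripper value outside its range is refused whole. The fingers move at their own pace and stop on an object; "force" is the grip in N (left out, the last holds). Time passes only in rows, so rows that do not move let the fingers close. It gives the time, the measured TCP pose, the force, the opening and the grip force at its end, in the units of the state.
- r.read_state(): the state, without advancing time (a new reading comes with each control period).
- r.camera(name): name is "side" or "top"; returns the picture (400x640x3 uint8, blue, green, red); there is no depth.
- r.calibration(name): a dict with "camera_matrix" (3x3 intrinsics, pixels), "T" (4x4, takes a point from camera to world coordinates). Camera axes: x right, y up, looking along -z (the intrinsics and any distortion apply to the point x, -y, -z); pixel columns grow to the right and rows downward; lengths in m; the calibration is good to about 2 mm. A picture is of the moment at which its call begins. calibration takes no time and is no camera call.
- r.close_job(): hands the job in; it is judged then, once.
The state is a dict: "t": time; "qpos": joint angles; "qd": joint speeds; "joint_torque": joint torques, N m; "eef_pos": TCP position; "ee_rot": TCP orientation; "contact_force": force on the tool from outside, world axes, zero at the start; "moment": the same for the moment, N m; "width": finger opening in m; "finger_force": force on a finger pad.
Only numpy, scipy, OpenCV 4.12 (cv2) and the standard library are available. Lean on these libraries where they do the work, as an engineer would, in place of code of your own. Each camera call takes 0.05 s, during which the arm holds its last target. There are 200 camera calls.

## Working session

There is one attempt and no reset: what is moved stays moved. The work goes in short steps, Python scripts to look and compute and a tool call to move; the robot and the scene stay as the last step left them, time stands still between calls to the robot, and variables do not carry over. Pictures are saved under pics/ and viewed, at most 10 in all, crops included, and the job is handed in when it is done.

Besides the shell and the picture viewer there is one more tool, called as name(argument=value, ...), one argument or row to a line, values as JSON. arm_command: Moves the arm, as the interface text tells. Its arguments: {"type":"object","properties":{"series":{"type":"string"},"force":{"type":"number"}},"required":["series"]}

```bash
mkdir -p pics; python3 - <<'E'
from rig import r
import cv2, numpy as np
np.set_printoptions(precision=4,suppress=True)
for n in("side","top"):
    im=r.camera(n); cv2.imwrite(f"pics/{n}0.png",im)
    c=r.calibration(n); print(n,{k:(np.array(v) if not isinstance(v,str) else v) for k,v in c.items()})
print(r.read_state())
E
```

```text
side {'camera_matrix': array([[496.0902,   0.    , 324.1717],
       [  0.    , 496.0902, 208.8918],
       [  0.    ,   0.    ,   1.    ]]), 'T': array([[-0.8019,  0.4618, -0.3791,  0.0942],
       [-0.5973, -0.6357,  0.489 ,  0.6375],
       [-0.0151,  0.6186,  0.7856,  1.0531],
       [ 0.    ,  0.    ,  0.    ,  1.    ]])}
top {'camera_matrix': array([[441.3783,   0.    , 324.6428],
       [  0.    , 441.3783, 201.0846],
       [  0.    ,   0.    ,   1.    ]]), 'T': array([[-0.0178,  0.9947, -0.1013,  0.4323],
       [-0.9996, -0.0201, -0.0218,  0.045 ],
       [-0.0237,  0.1009,  0.9946,  1.3063],
       [ 0.    ,  0.    ,  0.    ,  1.    ]])}
{'t': 0.1, 'qpos': array([ 1.1088,  0.3339,  0.0399,  1.4661, -0.0134,  1.3433, -0.0585]), 'qd': array([-0.0003, -0.0028, -0.0007, -0.0018,  0.0008, -0.0012,  0.    ]), 'joint_torque': array([  0.0041, -65.7807,   1.3401, -40.471 ,  -0.0596,   0.0409,
         0.0001]), 'eef_pos': array([ 0.2306, -0.6076,  0.4039]), 'ee_rot': array([ 0.9836,  0.1804, -0.0002, -0.0007]), 'contact_force': array([0.6865, 0.2697, 0.0276]), 'moment': array([0.0268, 0.0272, 0.064 ]), 'finger_force': 0.0, 'width': 0.08646525023780334}
```

View pics/top0.png

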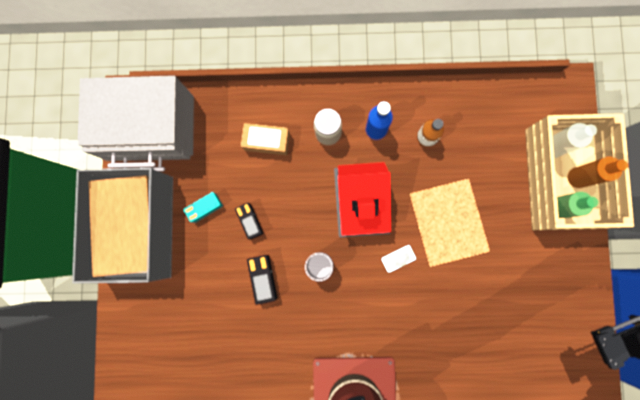

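View pics/side0.png

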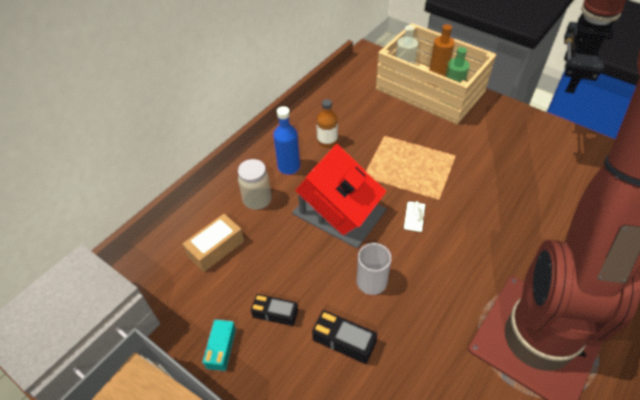

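Candidates like the pack in the top view are the turquoise block (202,207), the small black block (250,221) and the large black block (262,279). By the description the small black one at (250,221) is meant. The red box is at (364,200) and the mat is right of it at (449,222). Next I'll look at close crops and take mask measurements.

```bash
cat > h.py <<'E'
import cv2, numpy as np
from rig import r
np.set_printoptions(precision=4,suppress=True)
def ray(n,p):
    c=r.calibration(n); K=np.array(c["camera_matrix"]);T=np.array(c["T"])
    d=np.linalg.solve(K,[p[0],p[1],1.]); return T[:3,3],T[:3,:3]@[d[0],-d[1],-d[2]]
def onz(n,p,z):
    o,d=ray(n,p); return o+d*(z-o[2])/d[2]
def proj(n,X):
    c=r.calibration(n); K=np.array(c["camera_matrix"]);T=np.array(c["T"])
    q=T[:3,:3].T@(np.asarray(X)-T[:3,3]); q=K@[q[0],-q[1],-q[2]]; return q[:2]/q[2]
def tri(ps,pt):
    A=[];b=[];R=[ray("side",ps),ray("top",pt)]
    for o,d in R:
        d=d/np.linalg.norm(d);P=np.eye(3)-np.outer(d,d);A.append(P);b.append(P@o)
    X=np.linalg.lstsq(np.vstack(A),np.hstack(b),rcond=None)[0]
    return X,max(np.linalg.norm(P@X-q) for P,q in zip(A,b))
def blob(im,lo,hi,roi):
    x0,y0,x1,y1=roi; m=np.zeros(im.shape[:2],np.uint8)
    m[y0:y1,x0:x1]=cv2.inRange(cv2.cvtColor(im,cv2.COLOR_BGR2HSV),lo,hi)[y0:y1,x0:x1]
    m=cv2.morphologyEx(m,cv2.MORPH_CLOSE,np.ones((5,5)))
    cs,_=cv2.findContours(m,cv2.RETR_EXTERNAL,cv2.CHAIN_APPROX_NONE)
    return max(cs,key=cv2.contourArea)
E
python3 - <<'E'
from h import *
t=cv2.imread("pics/top0.png");s=cv2.imread("pics/side0.png")
def crop(im,x,y,w,h,k): return cv2.resize(im[y:y+h,x:x+w],None,fx=k,fy=k,interpolation=cv2.INTER_CUBIC)
a=crop(t,325,155,80,90,5);b=crop(s,285,135,110,112.5.__int__(),4)
b=cv2.resize(b,(400,407))[:450]; b=crop(s,290,140,80*5//4,90*5//4,4)
c=crop(t,180,185,100,125,2); d=crop(s,240,285,145,80,3)
W=np.zeros((600,800,3),np.uint8); W[:450,:400]=a; W[:b.shape[0],400:400+b.shape[1]]=b[:, :400]
W[455:600,0:200]=crop(t,180,190,100,72.5.__int__()+1,2)[:145]; e=crop(s,240,285,145,73,2);W[455:600,250:540]=e[:145]
cv2.imwrite("pics/c1.png",W)
# mat
ct=blob(t,(10,60,140),(28,200,255),(405,170,495,275)); R=cv2.minAreaRect(ct); bx=cv2.boxPoints(R)
P=np.array([onz("top",p,.003) for p in bx]); print("mat",P.mean(0),P, np.linalg.norm(np.roll(P,1,0)-P,axis=1))
cp=blob(t,(0,0,0),(179,120,75),(235,200,263,243)); R=cv2.minAreaRect(cp); print(R)
P=np.array([onz("top",p,.04) for p in cv2.boxPoints(R)]); print("pack top",P.mean(0),P, np.linalg.norm(np.roll(P,1,0)-P,axis=1))
for n,im,roi in(("top",t,(325,155,405,245)),("side",s,(285,135,400,245))):
    m=blob(im,(0,150,90),(8,255,255),roi); print(n,cv2.approxPolyDP(m,2.5,True)[:,0].tolist())
E
```

```text
mat [ 0.4978 -0.2916  0.003 ] [[ 0.6532 -0.1673  0.003 ]
 [ 0.6475 -0.4299  0.003 ]
 [ 0.3431 -0.4128  0.003 ]
 [ 0.3473 -0.1563  0.003 ]] [0.3061 0.2626 0.3049 0.2565]
((249.3556671142578, 220.67526245117188), (33.60795974731445, 15.737865447998047), 66.03751373291016)
pack top [0.5091 0.2909 0.04  ] [[0.5449 0.3316 0.04  ]
 [0.5627 0.2898 0.04  ]
 [0.4732 0.2505 0.04  ]
 [0.4556 0.292  0.04  ]] [0.0977 0.0454 0.0977 0.0451]
top [[384, 161], [337, 165], [343, 235], [391, 232], [391, 175]]
side [[336, 143], [294, 190], [344, 234], [362, 223], [386, 189]]
```

View pics/c1.png

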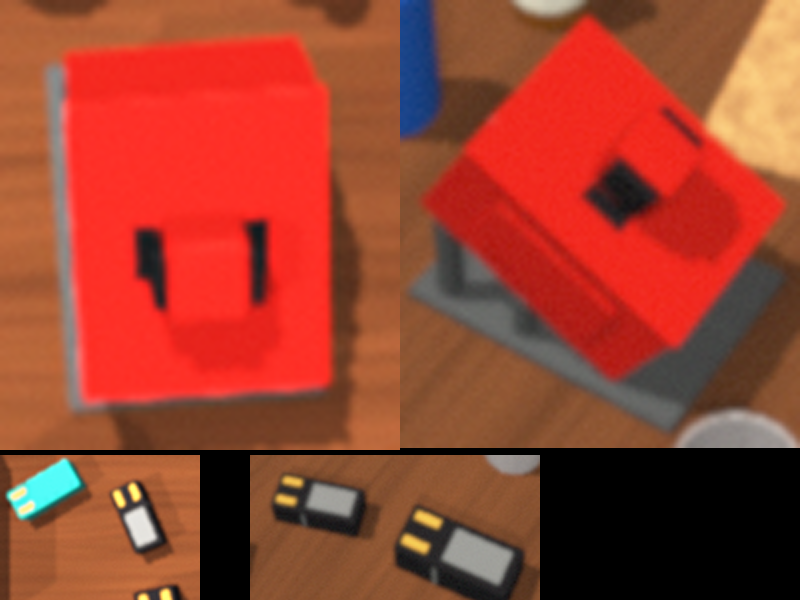

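The crop shows that the small black pack measures 98 x 45 mm, which matches. The lid plate's four corners are clear in both views, with the low end towards the robot. Next I'll triangulate those corners and redo the mat mask.

```bash
python3 - <<'E'
from h import *
t=cv2.imread("pics/top0.png")
S=[(307.5,178.75),(337,143.75),(385.75,192),(360,227)]
Tp=[(338,175),(390.6,173),(391.2,232),(342,235.4)]
X=[]
for a,b in zip(S,Tp):
    x,e=tri(a,b);X.append(x);print(x,"err",e)
X=np.array(X);print("edges",np.linalg.norm(np.roll(X,-1,0)-X,axis=1))
c=X.mean(0);u=(X[0]+X[1]-X[2]-X[3]);u/=np.linalg.norm(u);v=(X[0]+X[3]-X[1]-X[2]);v/=np.linalg.norm(v);n=np.cross(u,v)
yaw=np.arctan2(u[1],u[0]);yw2=np.arctan2(-v[0],v[1]);print("c",c,"u",u,"v",v,"n",n,"yaw",np.degrees([yaw,yw2]))
print("grip",c+n*.026,"mouth",c-n*.005)
hsv=cv2.cvtColor(t,cv2.COLOR_BGR2HSV);print("mat hsv",hsv[222,449],hsv[200,440],"table",hsv[222,520],hsv[270,450])
m0=hsv[222,449].astype(int)
for f in (110,):
    m=blob(t,(8,30,190),(30,190,255),(405,170,495,275));R=cv2.minAreaRect(m)
    P=np.array([onz("top",p,.003) for p in cv2.boxPoints(R)]);print(R,P.mean(0),P,np.linalg.norm(np.roll(P,1,0)-P,axis=1))
E
```

```text
[0.6149 0.0325 0.1605] err 0.002538847482644986
[ 0.6196 -0.1022  0.1673] err 0.0014771129265127427
[ 0.4695 -0.1102  0.0746] err 0.002000635218072915
[0.4605 0.0254 0.0796] err 0.00027262000720506993
edges [0.135  0.1766 0.136  0.1744]
c [ 0.5411 -0.0386  0.1205] u [0.8678 0.0432 0.4949] v [-0.0505  0.9987 -0.0061] n [-0.4946 -0.0197  0.8689] yaw [2.8506 2.8948]
grip [ 0.5283 -0.0391  0.1431] mouth [ 0.5436 -0.0385  0.1162]
mat hsv [ 23 103 254] [ 25  92 255] table [ 11 176 183] [ 10 174 179]
((440.2647399902344, 224.558837890625), (78.8240737915039, 88.0404281616211), 75.96376037597656) [ 0.49   -0.2643  0.003 ] [[ 0.5734 -0.1143  0.003 ]
 [ 0.6319 -0.3685  0.003 ]
 [ 0.406  -0.4121  0.003 ]
 [ 0.3487 -0.1625  0.003 ]] [0.2298 0.2609 0.23   0.2561]
```

```bash
python3 - <<'E'
from h import *
for n,roi in(("top",(405,170,500,275)),("side",(360,130,460,200))):
    t=cv2.imread(f"pics/{n}0.png")
    hsv=cv2.cvtColor(t,cv2.COLOR_BGR2HSV)
    m=blob(t,(15,30,150),(35,150,255),roi);R=cv2.minAreaRect(m);q=cv2.approxPolyDP(m,4,True)[:,0].astype(float)
    P=np.array([onz(n,p,.003) for p in q]);print(n,q.tolist(),P.mean(0),P[:,:2].tolist(),np.linalg.norm(np.roll(P,1,0)-P,axis=1))
    if n=="top":
        P=np.array([onz(n,p,.003) for p in cv2.boxPoints(R)]);print(P.mean(0),P[:,:2],np.linalg.norm(np.roll(P,1,0)-P,axis=1))
s=cv2.imread("pics/side0.png")
cp=blob(s,(0,0,0),(179,255,75),(245,290,302,330));print(cv2.approxPolyDP(cp,2,True)[:,0].tolist())
o=[.539,-.036,.1283]
print(onz("top",np.mean([(338,175),(390.6,173),(391.2,232),(342,235.4)],axis=0),.1283))
for X in ([.5091,.2909,.04],[.539,-.036,.1283]): print(proj("top",X),proj("side",X))
E
```

```text
top [[468.0, 179.0], [410.0, 194.0], [430.0, 266.0], [489.0, 249.0]] [ 0.4969 -0.2909  0.003 ] [[0.6221804376545294, -0.3520809619743291], [0.581017027029597, -0.1794632171020575], [0.36908681400725873, -0.22952298223364734], [0.4152049041370369, -0.4023774914391319]] [0.213  0.1775 0.2178 0.1789]
[ 0.4968 -0.2912  0.003 ] [[ 0.5841 -0.1773]
 [ 0.6275 -0.3596]
 [ 0.4091 -0.4036]
 [ 0.3666 -0.2245]] [0.2226 0.1874 0.2227 0.1841]
side [[384.0, 137.0], [368.0, 172.0], [380.0, 181.0], [438.0, 198.0], [454.0, 156.0]] [ 0.5033 -0.2716  0.003 ] [[0.6199336903140132, -0.3455409927234654], [0.5797832410473217, -0.19740965378983766], [0.5335432279572092, -0.18862096789162064], [0.3721409247018568, -0.22922299479938513], [0.411284846369105, -0.3974373547938961]] [0.215  0.1535 0.0471 0.1664 0.1727]
[[254, 301], [263, 305], [262, 311], [251, 310], [254, 317], [289, 325], [295, 323], [298, 314], [295, 302], [291, 314], [284, 316], [267, 311], [271, 297], [265, 302]]
[ 0.5426 -0.0382  0.1283]
[249.348  220.6109] [275.4182 303.7816]
[364.6521 205.2241] [348.3228 183.9853]
```

Lid grip is at (0.527, -0.038, 0.151) with yaw 2.9°. The mat centre is (0.497, -0.290) with yaw 13°, and the pack is at (0.509, 0.291) with yaw 24°. I'll move above the lid now.

arm_command(
  series="0 0 0 6 0; 0 0 0 6 0; 0 0 0 5.9 0; 19 -32.5 0 0 0; 19 -32.5 0 0 0; 19 -32.5 0 0 0; 19 -32.5 0 0 0; 19 -32.5 0 0 0; 19 -32.5 0 0 0; 19 -32.5 0 0 0",
  force=25,
)

```text
t: 0.93
eef_pos: [0.3524, -0.3719, 0.4045]
ee_rot: [1.0, 0.025, -0.0, -0.0]
contact_force: [1.6, -0.3, -0.1]
width: 0.0871
finger_force: 0.0
```

arm_command(
  series="19 -32.5 0 0 0; 19 -32.5 0 0 0; 19 -32.5 0 0 0; 19 -32.5 0 0 0; 19 -32.5 0 0 0; 19 -32.5 0 0 0; 19 -32.5 0 0 0; 19 -32.5 0 0 0; 19 -32.5 0 0 0; 0 0 0 0 0",
)

```text
t: 1.77
eef_pos: [0.5101, -0.0655, 0.4047]
ee_rot: [1.0, 0.03, 0.001, -0.002]
contact_force: [-1.0, 0.2, -0.3]
width: 0.0872
finger_force: 0.0
```

```bash
cat >> h.py <<'E'
def go(target,yaw=None):
    """shift in tool mm and turn deg (turn last) from measured TCP to target TCP"""
    s=r.read_state();q=np.array(s["ee_rot"]);a=np.arctan2(2*q[0]*q[1],q[0]**2-q[1]**2)
    d=(np.array(target)-s["eef_pos"])*1e3
    print("t",s["t"],"pos",np.array(s["eef_pos"]),"yaw",np.degrees(a),"q",np.array(s["qpos"]),"F",np.array(s["contact_force"]),"w",s["width"],s["finger_force"])
    print("shift",d[0]*np.cos(a)+d[1]*np.sin(a),d[0]*np.sin(a)-d[1]*np.cos(a),-d[2],"turn",None if yaw is None else np.degrees(a)-yaw)
E
python3 - <<'E'
from h import *
go([.527,-.038,.315],2.9)
cv2.imwrite("pics/s1.png",r.camera("side"))
E
```

```text
t 1.7667 pos [ 0.5101 -0.0655  0.4047] yaw 3.4176751649010946 q [ 0.4451  0.0826 -0.4229  1.7722  0.0318  1.2931 -1.4964] F [-0.9584  0.2054 -0.3024] w 0.0871777898009414 0.0
shift 18.53151157618855 -26.46271021917404 89.73218957740048 turn 0.5176751649010947
```

View pics/s1.png

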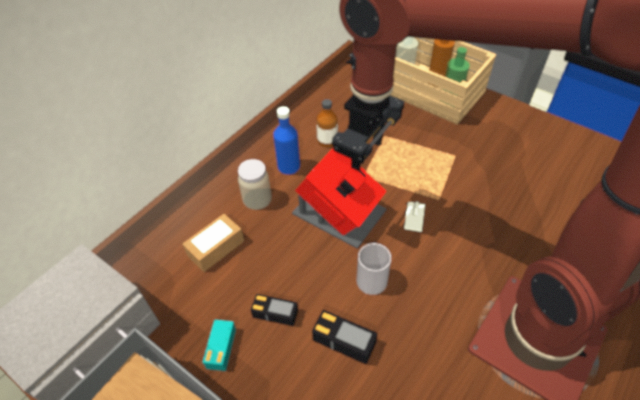

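The side view shows the gripper over the lid at (350,145), with nothing disturbed. I'll finish centring and descend.

arm_command(
  series="9.3 -13.2 0 0.5 0; 9.2 -13.2 0 0 0; 0 0 15 0 0; 0 0 20 0 0; 0 0 20 0 0; 0 0 15 0 0; 0 0 10 0 0; 0 0 7 0 0; 0 0 3 0 0; 0 0 0 0 0",
)

```text
t: 2.65
eef_pos: [0.5253, -0.0462, 0.3146]
ee_rot: [1.0, 0.021, -0.0, -0.0]
contact_force: [-0.5, -0.2, -0.6]
width: 0.087
finger_force: 0.0
```

```bash
python3 - <<'E'
from h import *
go([.527,-.038,.315],2.9)
s=r.camera("side");t=r.camera("top")
k=lambda im,x,y:cv2.resize(im[y:y+120,x:x+80],(400,600),interpolation=cv2.INTER_CUBIC)
cv2.imwrite("pics/c2.png",np.hstack([k(s,305,110),k(t,325,140)]))
E
```

```text
t 2.65 pos [ 0.5253 -0.0462  0.3146] yaw 2.3601855948414263 q [ 0.4015  0.1854 -0.4389  1.8567  0.0871  1.1188 -1.5986] F [-0.53   -0.1732 -0.6234] w 0.0869878604394165 0.0
shift 2.042741013931075 -8.086324409197609 -0.4452277418343642 turn -0.5398144051585736
```

View pics/c2.png

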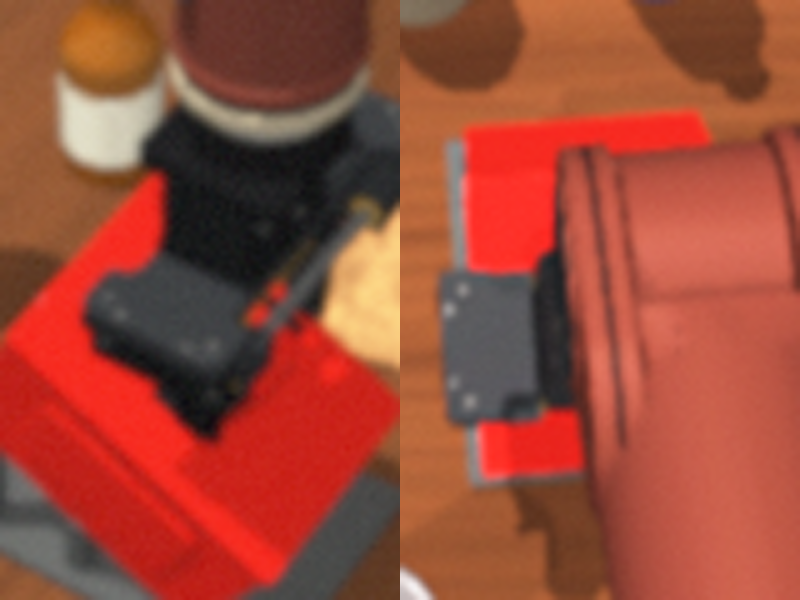

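The left finger is down beside the +y button (side crop about (205,390)) with no contact force. The tool is 8 mm off in y, so I'll correct that and then squeeze.

arm_command(
  series="1 -4 0 -0.5 0; 1 -4 0 0 0; 0 0 0 0 0; 0 0 0 0 0.25; 0 0 0 0 0.4; 0 0 0 0 0.6; 0 0 0 0 0.7; 0 0 0 0 0.7; 0 0 0 0 0.7; 0 0 0 0 0.7",
  force=27,
)

```text
t: 3.58
eef_pos: [0.5269, -0.0378, 0.3148]
ee_rot: [1.0, 0.025, -0.0, 0.0]
contact_force: [-0.8, 0.4, 1.6]
width: 0.0483
finger_force: 5.9
```

```bash
python3 - <<'E'
from h import *
go([.527,-.038,.315],2.9); print(r.read_state()["moment"])
E
```

```text
t 3.5833 pos [ 0.5269 -0.0378  0.3148] yaw 2.8811972617164474 q [ 0.3911  0.1877 -0.4457  1.854   0.0896  1.1196 -1.6074] F [-0.8004  0.4239  1.5625] w 0.04825605832823084 5.895187640700215
shift 0.06477009908925514 0.1974063394042813 -0.22120352948401534 turn -0.0188027382835525
[ 0.0468  0.2527 -0.0477]
```

arm_command(
  series="0 0 0 0 0.7; 0 0 0 0 0.7; 0 0 0 0 0.7; 0 0 0 0 0.7",
)

```text
t: 3.92
eef_pos: [0.5268, -0.0378, 0.315]
ee_rot: [1.0, 0.025, -0.0, 0.0]
contact_force: [-3.9, -0.7, 4.8]
width: 0.0427
finger_force: 27.0
```

arm_command(
  series="-1 0 -1.7 0 0.7; -2 0 -3.5 0 0.7; -2 0 -3.5 0 0.7; -2.5 0 -4.3 0 0.7; -2.5 0 -4.3 0 0.7; -2.5 0 -4.3 0 0.7; 0 0 0 0 0.7",
)

```text
t: 4.5
eef_pos: [0.5144, -0.0384, 0.3375]
ee_rot: [1.0, 0.025, 0.001, 0.0]
contact_force: [0.9, 0.0, -2.2]
width: 0.0431
finger_force: 27.0
```

The lid's weight (2.2 N) is on the gripper and the buttons are on their stops. I'll carry on outwards, rise and look.

arm_command(
  series="-4 0 -7 0 0.7; -5 0 -9 0 0.7; -5 0 -9 0 0.7; 0 0 -15 0 0.7; 0 0 -20 0 0.7; 0 0 -20 0 0.7; 0 0 -10 0 0.7; 0 0 0 0 0.7",
)

```text
t: 5.17
eef_pos: [0.5008, -0.0389, 0.4293]
ee_rot: [1.0, 0.025, 0.002, 0.0]
contact_force: [0.5, 0.1, -2.2]
width: 0.0424
finger_force: 27.0
```

```bash
python3 - <<'E'
from h import *
go([.497,-.290,.40],13)
cv2.imwrite("pics/s2.png",cv2.resize(r.camera("side")[60:300,220:500],(700,600)))
E
```

```text
t 5.1667 pos [ 0.5008 -0.0389  0.4293] yaw 2.884656792832935 q [ 0.4216  0.0426 -0.4425  1.7617  0.0196  1.3369 -1.5455] F [ 0.5016  0.0727 -2.1775] w 0.04244626277205141 26.999688567593694
shift -16.429266979700706 250.58499792151613 29.29414188946977 turn -10.115343207167065
```

View pics/s2.png

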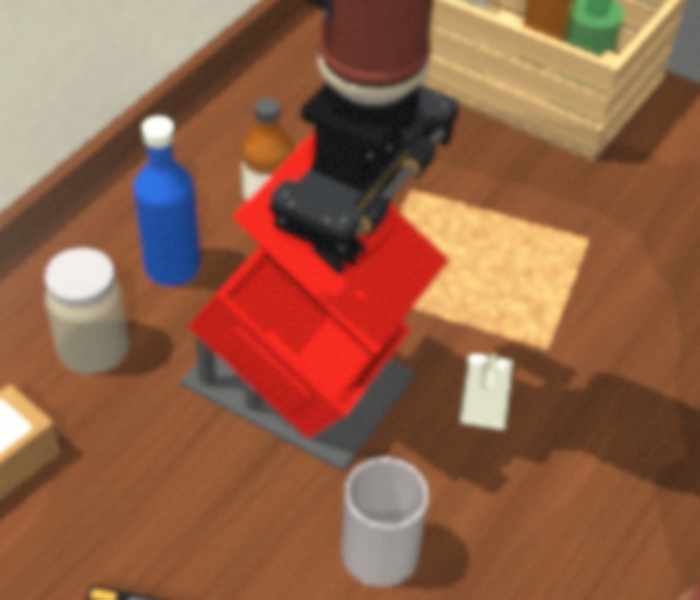

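The box is open and the lid hangs at its 30° tilt in the gripper, with the bystanders untouched. I'll carry it to the mat with the low rib edge aimed so that I can roll it flat about that edge.

arm_command(
  series="0 0 0 -5 0.7; 0 0 0 -5.1 0.7; -7 18 0 0 0.7; -13 34.5 0 0 0.7; -13.3 34.5 0 0 0.7; -13.3 34.5 0 0 0.7; -13.3 34.5 0 0 0.7; -13.3 34.5 0 0 0.7; -13 34.5 0 0 0.7; -7 18.9 0 0 0.7",
)

```text
t: 6.05
eef_pos: [0.4625, -0.3021, 0.4245]
ee_rot: [0.994, 0.111, -0.001, 0.0]
contact_force: [-0.9, -0.7, -2.3]
width: 0.0429
finger_force: 27.0
```

arm_command(
  series="0 0 10 0 0.7; 0 0 20 0 0.7; 0 0 25 0 0.7; 0 0 25 0 0.7; 0 0 25 0 0.7; 0 0 20 0 0.7; 0 0 15 0 0.7; 0 0 10 0 0.7; 0 0 0 0 0.7; 0 0 0 0 0.7",
)

```text
t: 6.88
eef_pos: [0.4644, -0.2973, 0.2758]
ee_rot: [0.994, 0.113, -0.001, -0.001]
contact_force: [0.7, 0.6, -2.4]
width: 0.0426
finger_force: 27.0
```

```bash
python3 - <<'E'
from h import *
go([.4648,-.2975,.254],13)
cv2.imwrite("pics/s3.png",cv2.resize(r.camera("side")[40:240,320:520],(600,600)))
E
```

```text
t 6.8833 pos [ 0.4644 -0.2973  0.2758] yaw 13.005738208302185 q [ 0.679   0.2532 -0.2172  1.849   0.062   1.0474 -0.9064] F [ 0.6935  0.6277 -2.3825] w 0.04264195089395106 26.99950956419343
shift 0.3366564838334132 0.32639108113642273 21.816854298106648 turn 0.005738208302185299
```

View pics/s3.png

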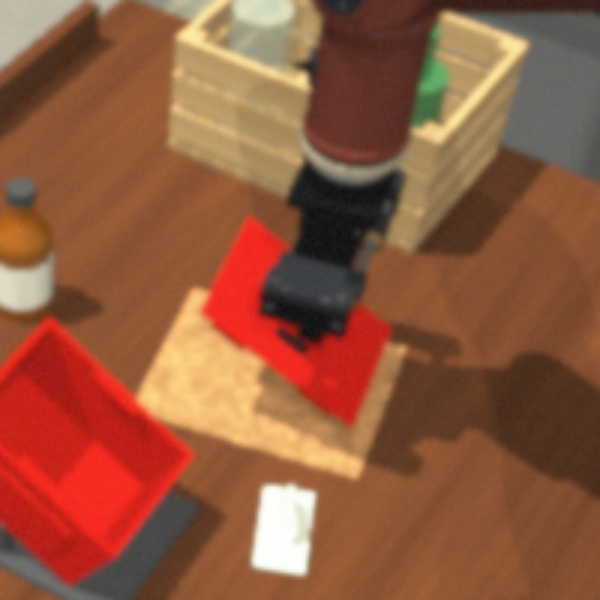

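The lid hangs tilted over the mat as planned. I'll lower it until it touches.

arm_command(
  series="0 0 8 0 0.7; 0 0 8 0 0.7; 0 0 6 0 0.7; 0 0 3 0 0.7; 0 0 2 0 0.7; 0 0 0 0 0.7",
)

```text
t: 7.43
eef_pos: [0.4644, -0.2976, 0.2488]
ee_rot: [0.994, 0.113, -0.0, -0.0]
contact_force: [0.0, 0.3, -1.4]
width: 0.0426
finger_force: 27.0
```

arm_command(
  series="0 0 2 0 0.7; 0 0 1.5 0 0.7; 0 0 0 0 0.7; 0 0 0 0 0.7",
)

```text
t: 7.77
eef_pos: [0.4645, -0.2977, 0.2459]
ee_rot: [0.994, 0.113, 0.0, 0.0]
contact_force: [-0.3, 0.0, -3.6]
width: 0.0426
finger_force: 27.0
```

arm_command(
  series="0 0 2 0 0.7; 0 0 0 0 0.7; 0 0 0 0 0.7",
)

```text
t: 8.02
eef_pos: [0.465, -0.2977, 0.2445]
ee_rot: [0.994, 0.113, 0.001, 0.0]
contact_force: [0.7, 1.0, 3.7]
width: 0.0428
finger_force: 27.0
```

arm_command(
  series="3.4 0 2.2 0 0.7; 3.3 0 2.2 0 0.7; 3.2 0 2.4 0 0.7; 3.1 0 2.5 0 0.7; 0 0 0 0 0.7; 0 0 0 0 0.7",
)

```text
t: 8.52
eef_pos: [0.4774, -0.2947, 0.2342]
ee_rot: [0.994, 0.113, -0.0, -0.0]
contact_force: [0.6, 0.3, 0.4]
width: 0.043
finger_force: 27.0
```

Contact, and the lid is rolling with low force. Continuing.

arm_command(
  series="2.9 0 2.7 0 0.7; 2.9 0 2.7 0 0.7; 2.7 0 2.9 0 0.7; 2.7 0 3 0 0.7; 0 0 0 0 0.7; 0 0 0 0 0.7",
)

```text
t: 9.02
eef_pos: [0.4881, -0.292, 0.2228]
ee_rot: [0.994, 0.113, -0.0, -0.0]
contact_force: [-0.6, 0.1, -2.5]
width: 0.0428
finger_force: 27.0
```

arm_command(
  series="2.4 0 3 0 0.7; 2.4 0 3 0 0.7; 2 0 2 0 0.7; 2 0 1.5 0 0.7; 0 0 0 0 0.7; 0 0 0 0 0.7",
)

```text
t: 9.52
eef_pos: [0.4969, -0.2901, 0.2136]
ee_rot: [0.994, 0.113, 0.0, -0.0]
contact_force: [-0.8, -0.4, -2.2]
width: 0.0433
finger_force: 27.0
```

```bash
python3 - <<'E'
from h import *
go([.497,-.290,.212],13)
cv2.imwrite("pics/s4.png",cv2.resize(r.camera("side")[90:240,340:490],(600,600)))
E
```

```text
t 9.5167 pos [ 0.4969 -0.2901  0.2136] yaw 12.999584349920518 q [ 0.6343  0.3704 -0.2175  1.8406  0.0965  0.9408 -0.9698] F [-0.8044 -0.4229 -2.2368] w 0.04325135702021945 26.999914355971555
shift 0.15483004385847005 -0.044426912805617294 1.622384294533319 turn -0.0004156500794820772
```

View pics/s4.png

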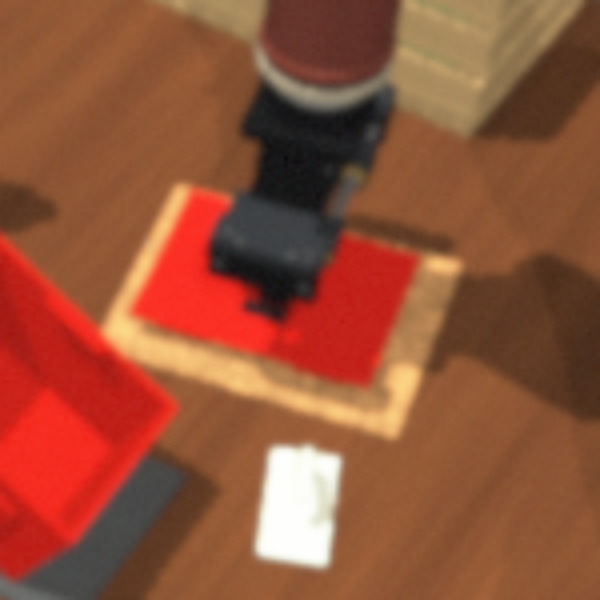

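The lid is now nearly flat over the middle of the mat, with its weight still on the gripper. I'll lower it in small steps until the mat carries it.

arm_command(
  series="0 0 1.5 0 0.7; 0 0 0 0 0.7; 0 0 0 0 0.7",
)

```text
t: 9.82
eef_pos: [0.4971, -0.2901, 0.2128]
ee_rot: [0.994, 0.113, 0.001, 0.0]
contact_force: [0.8, 1.8, 2.0]
width: 0.043
finger_force: 27.0
```

arm_command(
  series="0 0 1.5 0 0.7; 0 0 0 0 0.7; 0 0 0 0 0.7",
)

```text
t: 10.07
eef_pos: [0.4972, -0.29, 0.2125]
ee_rot: [0.994, 0.113, 0.001, 0.0]
contact_force: [-5.4, 3.4, 17.9]
width: 0.0431
finger_force: 27.0
```

The ribs stand on the mat (18 N). I'll ease off, release and rise.

arm_command(
  series="0 0 -1 0 0.7; 0 0 0 0 0.7; 0 0 0 0 0.4; 0 0 0 0 0.25; 0 0 0 0 0.1; 0 0 0 0 0; 0 0 0 0 0; 0 0 0 0 0; 0 0 0 0 0; 0 0 0 0 0",
)

```text
t: 10.9
eef_pos: [0.4965, -0.2903, 0.2115]
ee_rot: [0.994, 0.113, -0.0, -0.0]
contact_force: [-0.2, -0.9, 0.3]
width: 0.0844
finger_force: 0.0
```

arm_command(
  series="0 0 0 0 0; 0 0 -5 0 0; 0 0 -15 0 0; 0 0 -30 0 0; 0 0 -40 0 0; 0 0 -40 0 0; 0 0 -40 0 0; 0 0 -15 0 0; 0 0 0 0 0",
)

```text
t: 11.65
eef_pos: [0.4975, -0.2905, 0.4025]
ee_rot: [0.994, 0.113, 0.003, 0.002]
contact_force: [0.1, 1.2, -0.1]
width: 0.0871
finger_force: 0.0
```

```bash
python3 - <<'E'
from h import *
go([.509,.291,.40],24)
s=r.camera("side"); cv2.imwrite("pics/s5.png",s)
E
```

```text
t 11.65 pos [ 0.4975 -0.2905  0.4025] yaw 12.986550137846443 q [ 0.6485  0.1942 -0.2264  1.647   0.0458  1.2971 -0.93  ] F [ 0.1158  1.2329 -0.1375] w 0.08707030775341433 0.0
shift 141.90138885478336 -564.0087158163634 2.5219195867448585 turn -11.013449862153557
```

arm_command(
  series="0 0 0 -5.5 0; 0 0 0 -5.5 0; 16.5 -35.1 0 0 0; 16.5 -35.1 0 0 0; 16.5 -35.1 0 0 0; 16.5 -35.1 0 0 0; 16.5 -35.1 0 0 0; 16.5 -35.1 0 0 0; 16.5 -35.1 0 0 0; 16.5 -35.1 0 0 0",
)

```text
t: 12.53
eef_pos: [0.5023, 0.0217, 0.3958]
ee_rot: [0.978, 0.208, -0.001, -0.0]
contact_force: [0.8, -0.3, 0.5]
width: 0.0869
finger_force: 0.0
```

arm_command(
  series="16.5 -35.1 0 0 0; 16.5 -35.1 0 0 0; 16.5 -35.1 0 0 0; 16.5 -35.1 0 0 0; 16.5 -35.1 0 0 0; 16.5 -35.1 0 0 0; 16.5 -35.1 0 0 0; 0 0 30 0 0; 0 0 30 0 0; 0 0 0 0 0",
)

```text
t: 13.37
eef_pos: [0.5069, 0.2906, 0.3301]
ee_rot: [0.978, 0.209, -0.005, 0.001]
contact_force: [-0.2, -1.1, -1.3]
width: 0.0869
finger_force: 0.0
```

```bash
python3 - <<'E'
from h import *
s=r.camera("side");t=r.camera("top"); go([.509,.291,.196],24)
# lid check: plate outline in the top view, heights .022 (plate top)
m=blob(t,(0,150,90),(8,255,255),(405,170,495,275));R=cv2.minAreaRect(m)
P=np.array([onz("top",p,.022) for p in cv2.boxPoints(R)]);print("lid",P.mean(0),P[:,:2],np.linalg.norm(np.roll(P,1,0)-P,axis=1))
k=lambda im,x,y,w,h:cv2.resize(im[y:y+h,x:x+w],(400,600),interpolation=cv2.INTER_CUBIC)
cv2.imwrite("pics/c3.png",np.hstack([k(s,340,110,120,180*120//120),k(s,210,220,100,150)]))
E
```

```text
t 13.4667 pos [0.5085 0.2908 0.3357] yaw 23.980034357822976 q [-0.0363  0.3253 -0.6741  1.6849  0.2138  1.2102 -1.9137] F [-0.0009  0.6317  1.8719] w 0.08657299311152644 0.0
shift 0.5497097875067559 0.02600860834083729 139.6813024149924 turn -0.019965642177023568
lid [ 0.5007 -0.289   0.022 ] [[ 0.5712 -0.2043]
 [ 0.6037 -0.336 ]
 [ 0.4299 -0.3728]
 [ 0.3979 -0.2429]] [0.1776 0.1356 0.1777 0.1337]
```

View pics/c3.png

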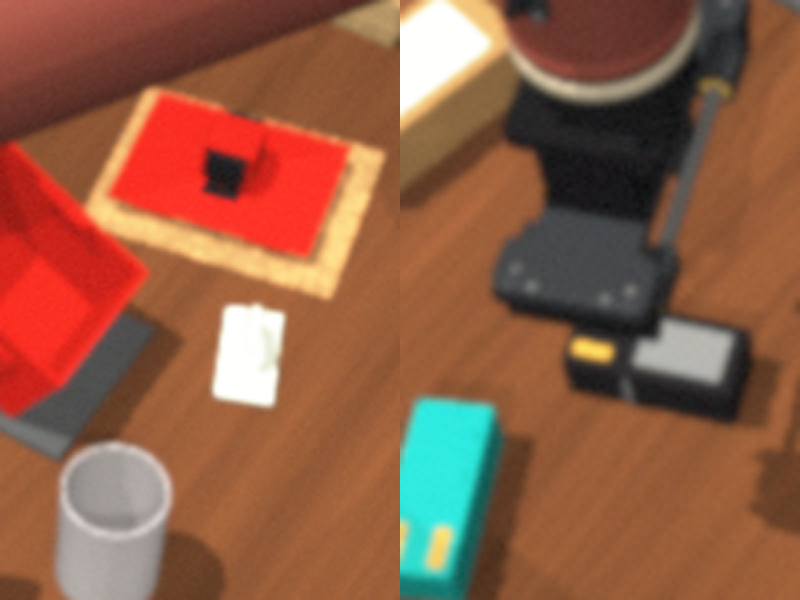

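The lid lies flat at (0.501,-0.289) against the mat centre (0.497,-0.291), with its buttons out. The gripper straddles the small black pack, so I'll descend.

arm_command(
  series="0 0 20 0 0; 0 0 30 0 0; 0 0 30 0 0; 0 0 25 0 0; 0 0 15 0 0; 0 0 10 0 0; 0 0 5 0 0; 0 0 0 0 0; 0 0 0 0 0",
)

```text
t: 14.22
eef_pos: [0.5094, 0.2916, 0.2032]
ee_rot: [0.978, 0.208, 0.001, -0.0]
contact_force: [-0.6, -0.2, 0.1]
width: 0.0871
finger_force: 0.0
```

```bash
python3 - <<'E'
from h import *
go([.509,.291,.194],24)
E
```

```text
t 14.2167 pos [0.5094 0.2916 0.2032] yaw 23.96415470357781 q [-0.0867  0.4708 -0.625   1.8021  0.3275  0.9719 -1.9994] F [-0.6176 -0.1819  0.1468] w 0.08709576823265454 0.0
shift -0.6203253647952216 0.4203806898019471 9.214255353157425 turn -0.035845296422188255
```

arm_command(
  series="0 0 5 0 0; 0 0 4 0 0; 0 0 0 0 0; 0 0 0 0 0.3; 0 0 0 0 0.5; 0 0 0 0 0.7; 0 0 0 0 0.7; 0 0 0 0 0.7; 0 0 0 0 0.7; 0 0 0 0 0.7",
  force=30,
)

```text
t: 15.05
eef_pos: [0.5087, 0.2915, 0.1928]
ee_rot: [0.978, 0.208, 0.0, -0.0]
contact_force: [-1.7, 0.1, 0.1]
width: 0.0486
finger_force: 0.5
```

arm_command(
  series="0 0 0 0 0.7; 0 0 0 0 0.7; 0 0 0 0 0.7; 0 0 0 0 0.7",
)

```text
t: 15.38
eef_pos: [0.5087, 0.2916, 0.1928]
ee_rot: [0.978, 0.208, 0.0, -0.0]
contact_force: [-0.6, 0.6, 1.3]
width: 0.0448
finger_force: 30.0
```

The pack is held (44.8 mm, 30 N). I'll lift it and turn to the box's yaw.

arm_command(
  series="0 0 -15 0 0.7; 0 0 -30 0 0.7; 0 0 -40 0 0.7; 0 0 -40 0 0.7; 0 0 -40 0 0.7; 0 0 -30 0 0.7; 0 0 -15 7 0.7; 0 0 0 7 0.7; 0 0 0 7.1 0.7; 0 0 0 0 0.7",
)

```text
t: 16.22
eef_pos: [0.5088, 0.2911, 0.4028]
ee_rot: [1.0, 0.022, 0.0, 0.0]
contact_force: [-0.2, -1.0, -2.9]
width: 0.0452
finger_force: 30.0
```

```bash
python3 - <<'E'
from h import *
go([.5525,-.0365,.40],2.9)
E
```

```text
t 16.2167 pos [0.5088 0.2911 0.4028] yaw 2.5201808318144594 q [-0.063   0.2659 -0.636   1.6016  0.1621  1.3275 -2.2482] F [-0.2256 -1.0191 -2.8529] w 0.0451843547509509 30.00161189585924
shift 29.295119419436848 329.19574750115174 2.8359622053860667 turn -0.3798191681855405
```

arm_command(
  series="1.6 18 0 0 0.7; 3.2 36 0 0 0.7; 3.2 36 0 0 0.7; 3.2 36 0 0 0.7; 3.2 36 0 0 0.7; 3.2 36 0 0 0.7; 3.2 36 0 0 0.7; 3.2 36 0 0 0.7; 3.2 36 0 0 0.7; 2.1 23.2 0 0 0.7",
)

```text
t: 17.05
eef_pos: [0.5544, -0.0403, 0.4021]
ee_rot: [1.0, 0.026, -0.001, 0.001]
contact_force: [0.3, -0.5, -1.7]
width: 0.0449
finger_force: 30.0
```

arm_command(
  series="0 0 15 0 0.7; 0 0 20 0 0.7; 0 0 20 0 0.7; 0 0 10 0 0.7; 0 0 0 0 0.7; 0 0 0 0 0.7",
)

```text
t: 17.55
eef_pos: [0.5546, -0.0359, 0.3377]
ee_rot: [1.0, 0.026, -0.001, -0.0]
contact_force: [0.9, 0.5, -1.3]
width: 0.0447
finger_force: 30.0
```

```bash
python3 - <<'E'
from h import *
go([.5525,-.0365,.270],2.9)
s=r.camera("side");t=r.camera("top")
k=lambda im,x,y,w,h:cv2.resize(im[y:y+h,x:x+w],(400,600),interpolation=cv2.INTER_CUBIC)
cv2.imwrite("pics/c4.png",np.hstack([k(s,290,110,100,150),k(t,325,140,80,120)]))
E
```

```text
t 17.55 pos [ 0.5546 -0.0359  0.3377] yaw 3.002664024652609 q [ 0.3618  0.2207 -0.4288  1.7652  0.0984  1.1779 -1.6141] F [ 0.9326  0.5056 -1.2637] w 0.04468178345699088 29.99972926452756
shift -2.100958938310069 0.5373693891318065 67.65126963642388 turn 0.10266402465260915
```

View pics/c4.png

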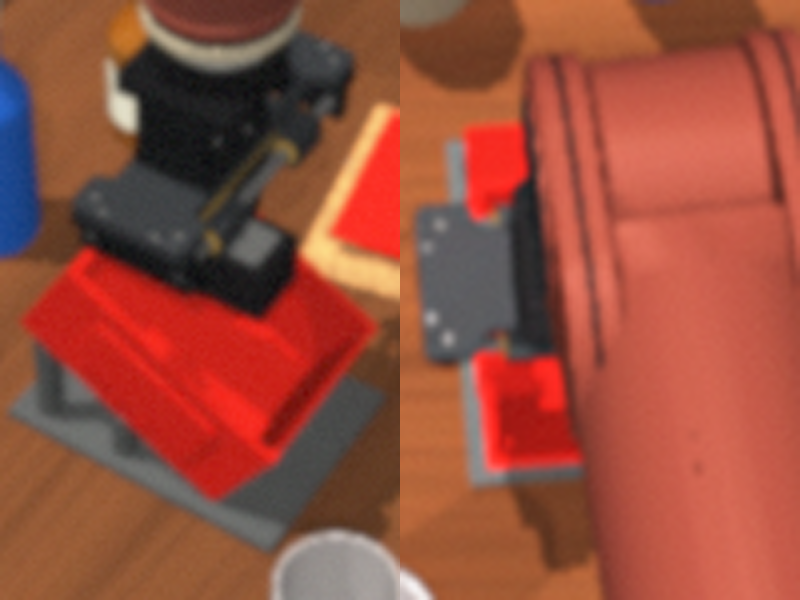

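The pack is level in the grip over the open mouth and clear of the walls. I've now used all ten pictures, so from here I check by numbers. Lowering.

arm_command(
  series="-2 0 5 0 0.7; 0 0 12 0 0.7; 0 0 12 0 0.7; 0 0 10 0 0.7; 0 0 6 0 0.7; 0 0 3 0 0.7; 0 0 0 0 0.7; 0 0 0 0 0.7",
)

```text
t: 18.32
eef_pos: [0.5527, -0.036, 0.2898]
ee_rot: [1.0, 0.025, -0.0, -0.0]
contact_force: [-0.6, -0.1, -2.8]
width: 0.045
finger_force: 30.0
```

arm_command(
  series="0 0 6 0 0.7; 0 0 6 0 0.7; 0 0 4 0 0.7; 0 0 2 0 0.7; 0 0 0 0 0.7; 0 0 0 0 0.7",
)

```text
t: 18.82
eef_pos: [0.5526, -0.036, 0.2717]
ee_rot: [1.0, 0.025, -0.0, -0.0]
contact_force: [-0.7, 0.3, -1.6]
width: 0.0448
finger_force: 30.0
```

arm_command(
  series="0 0 2 0 0.7; 0 0 1 0 0.7; 0 0 0 0 0.7; 0 0 0 0 0.4; 0 0 0 0 0.33; 0 0 0 0 0.33; 0 0 0 0 0.33; 0 0 0 0 0.33; 0 0 0 0 0.33; 0 0 0 0 0.33",
)

```text
t: 19.65
eef_pos: [0.5526, -0.036, 0.2688]
ee_rot: [1.0, 0.025, 0.0, -0.0]
contact_force: [0.0, 0.1, -0.0]
width: 0.0584
finger_force: 0.0
```

arm_command(
  series="0 0 0 0 0.33; 0 0 -5 0 0.33; 0 0 -15 0 0.33; 0 0 -30 0 0.33; 0 0 -40 0 0.33; 0 0 -40 0 0.33; 0 0 -30 0 0.33; 0 0 -10 0 0.33; 0 0 0 0 0.33",
)

```text
t: 20.4
eef_pos: [0.5531, -0.0358, 0.4425]
ee_rot: [1.0, 0.025, 0.003, 0.0]
contact_force: [0.9, 0.1, 1.4]
width: 0.058
finger_force: 0.0
```

arm_command(
  series="-10 20 0 0 0.33; -10 38 0 0 0.33; -10 38 0 0 0.33; -10 38 0 0 0.33; -10 38 0 0 0.33; -10 38 0 0 0.33; -10 38 0 0 0.33; -5 20 0 0 0.33; 0 0 0 0 0.33",
)

```text
t: 21.15
eef_pos: [0.4885, -0.3133, 0.4366]
ee_rot: [1.0, 0.021, -0.002, 0.0]
contact_force: [-0.5, 0.7, 0.6]
width: 0.0585
finger_force: 0.0
```

```bash
python3 - <<'E'
from h import *
go([.5525,-.0365,.270],2.9)
s=r.camera("side");t=r.camera("top")
for n,im,roi in(("top",t,(335,165,395,238)),("side",s,(295,145,388,236))):
    m=np.zeros((400,640),np.uint8);x0,y0,x1,y1=roi;hv=cv2.cvtColor(im,cv2.COLOR_BGR2HSV)
    sub=hv[y0:y1,x0:x1]; m[y0:y1,x0:x1]=(((sub[...,2]<75)&(sub[...,1]<140))|((sub[...,1]<90)&(sub[...,2]>90))|((sub[...,0]>18)&(sub[...,0]<32)&(sub[...,2]>120)))*255
    for c in cv2.findContours(m,cv2.RETR_EXTERNAL,cv2.CHAIN_APPROX_NONE)[0]:
        if cv2.contourArea(c)>15: print(n,cv2.contourArea(c),cv2.minAreaRect(c),cv2.boundingRect(c))
# predicted: pack flat on floor at low end, box frame
o=np.array([.5425,-.0369,.124]);a=np.radians(2.87);S,C=.5,.866
bx=np.array([C*np.cos(a),C*np.sin(a),S]);bz=np.array([-S*np.cos(a),-S*np.sin(a),C]);by=np.cross(bz,bx)
for nm in("top","side"):
    print(nm,[np.round(proj(nm,o+bx*x+by*y-bz*.04)).tolist() for x,y in((-.08,-.0225),(-.08,.0225),(.02,.0225),(.02,-.0225))])
    # gold contact pixels in the box
    im=dict(top=t,side=s)[nm]; print(cv2.cvtColor(im,cv2.COLOR_BGR2HSV)[tuple(np.round(proj(nm,o-bx*.03-bz*.04)[::-1]).astype(int))])
E
```

```text
t 21.15 pos [ 0.4885 -0.3133  0.4366] yaw 2.4191333268810338 q [ 0.6798  0.19   -0.2162  1.5821  0.0434  1.377  -1.0697] F [-0.5323  0.7239  0.6037] w 0.058457183739444606 0.0
shift 75.59471828665106 -273.82244624101986 166.55962128629943 turn -0.48086667311896614
top 314.0 ((363.3581848144531, 204.8131561279297), (34.09018325805664, 14.335555076599121), 87.79740142822266) (356, 188, 16, 35)
top 150.5 ((346.7432861328125, 213.09286499023438), (84.5040054321289, 41.1074104309082), 50.46384048461914) (335, 168, 55, 69)
side 319.0 ((367.5000305175781, 223.00003051757812), (13.435027122497559, 44.547725677490234), 45.0) (348, 206, 38, 30)
side 408.0 ((319.3529052734375, 219.9117431640625), (54.365047454833984, 16.29236602783203), 30.963756561279297) (295, 200, 48, 36)
side 467.0 ((346.7499694824219, 199.25), (36.76955032348633, 14.849242210388184), 45.0) (330, 183, 35, 34)
top [[372.0, 223.0], [357.0, 224.0], [355.0, 192.0], [371.0, 191.0]]
[ 23   5 188]
side [[368.0, 206.0], [358.0, 217.0], [330.0, 190.0], [339.0, 179.0]]
[ 42   8 152]
```

The pack blob matches the prediction for lying flat on the box floor: top x 356–372, y 188–223 against a predicted 355–372, 191–224, and the side view agrees too. The arm is clear of everything, so I'm handing in.

```bash
python3 -c "
from rig import r
print(r.close_job())"
```

```text
the job is handed in; nothing more can be done
None
```

I set the lid flat on the mat, about 4 mm off its middle, then put the spent battery pack flat into the open box; I saw no sign of any bystander being touched, and handed in at about 21 s with no verdict returned.

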